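Index the turntable to its next hole

TASK

Index the small turntable on the bench to its next station: pull the black plunger knob up, swing the stage counter-clockwise (seen from above), and let the spring pin drop fully home into the next hole of the ring, the first after the one it starts in. Feel for the hole gently, without forcing the pin against the ring, and keep the bronze bush standing in its nest on the stage.

Things in the scene. Friction and masses are not known exactly. Their poses are not given: they have to be found in the camera images.
- index_base: round steel base of the turntable, 220 mm across, four foot lugs out to 127 mm from its centre, fixed to the bench. Origin: centre of its underside, on the upright axis the stage turns about; z up, -x points to the home hole. Carries the index ring: upper face 36 mm above the bench, 24 mm wide, on a 95 mm radius, first part steel, then an aluminium segment flush with it
- stage_top (a point): centre of the stage's upper face, on the turning axis, 52 mm above the bench (a 20 mm screw head stands 6 mm above it). The stage is a round aluminium plate 144 mm across, with a 36 mm wide lug out to 116 mm from the axis that carries the plunger. Its -x points to the plunger
- stage (a joint): stage angle, rad: 0 with the pin in the home hole (the start), growing counter-clockwise seen from above; stop at 1.75. The pivot drags 0.22 N m (2.3 N at the knob). The next hole lies between 0.75 and 1.22: its aluminium segment was clamped by eye, so the exact angle is not measured and must be felt or seen. Another hole, the wrong one, lies 0.61 beyond it
- plunger (a joint): lift of the spring plunger, m: 0 with the pin fully home in a hole, 0.012 when it rides on the ring's face, 0.018 at its upper stop. The spring presses down with about 4.5 N when home and 8.5 N at the upper stop, and drives the released pin home by itself when it comes over a hole
- knob (a point): middle of the plunger's black cylindrical knob, 26 mm across, 30 mm tall (15 mm above and below this point), axis upright, 95 mm from the stage's axis; 92 mm above the bench with the pin home. Below it is a 22 mm barrel, its top 76 mm above the bench. The knob lifts with the plunger and goes round with the stage; it does not screw
- pin_tip (a point): lowest point of the plunger's pin, under the knob. The ring's holes lie on the circle it follows and are 13 mm wide for the 10 mm pin. Between the holes the ring's face is plain: a released pin rides on it and drops 12 mm over a hole. The ring and its segment do not move
- index_pin: the plunger's steel pin, 10 mm in diameter with rounded end edges (2.5 mm); only it touches the ring. More than 20 N between it and the ring bends it. Origin on its axis, at bench height when home
- nest (a point): centre of the nest on the stage's upper face, 42 mm from the axis on the side away from the knob: a steel collar 53 mm across, 45 mm inside, 14 mm high
- bush_bronze: bronze bush, 40 mm across, 45 mm tall, standing loose in the nest; origin at the centre of its underside
Things that resemble listed ones, but are neither listed nor needed, are in the scene too. What is meant by the bush_bronze is not pink, and is the larger of those in its own colour.

How it is judged:
By the outcome, as a careful person would: the job done as asked, in the order asked, and still so for the second after the job is handed in, with the robot touching nothing.
It also fails if it takes over 43 s, if anything falls off the work surface, if the arm or the gripper's body presses on something with over 40 N, if the wrist force passes 120 N, or if a joint passes its speed limit or range.

ROBOT

A 6-joint arm with a two-finger parallel gripper is mounted at the origin on a cart in front of the work surface, level with it; the furniture and walls round the work are solid. World frame = base frame: x ahead of the robot, y to its left, z up, the work surface at z = 0. Lengths are in m, angles in rad, forces in N, time in s.
With the tool pointing down it reaches from about 0.325 to 0.925 m from the base axis. Payload 3.1 kg.
Tool frame: the origin (TCP) lies between the finger pads; the fingertips stand 25 mm ahead of it and the grasp point (between the pads) lies 6 mm ahead of it (bot.nose_length is the distance from the TCP to the fingertips, in m); z points along the fingers, y is the line along which they close (so a half turn about z gives the same grasp; the last joint's range is limited). The gripper opens to 85 mm and grips with 20 to 120 N. Pads are 22 mm wide; open, the fingers measure 114 mm over their backs; the gripper's body (76 mm by 85 mm) begins 54 mm behind the grasp point. The pads swing forward as they close: fully open they stand 13 mm farther back than shut.
Start: joints at [-1.321, 0.217, 1.613, -0, 1.311, -0.112], TCP at [0.221, -0.585, 0.256] pointing down, gripper open.
Joint ranges: [-2.75, 2.75], [-0.78, 2.1], [0.31, 2.55], [-1.13, 4.27], [0.13, 2.63], [-2.58, 2.58]. Speed limits (rad/s): [2.79, 2.79, 3.14, 3.14, 3.14, 3.14].

INTERFACE

Orientations are given as a unit quaternion [x, y, z, w].
In Python, from station import bot gives the robot as it stands.
- The arm moves only by the tool drive_tool, never from a script. Its argument "deltas" is a list of rows, each a list of 3 entries, a list of its own where there are three numbers: the shift along the world's x, y, z as a fraction of full scale, then the turn, a rotation vector about the world's x, y, z as a fraction of full scale, then the opening, from -1 (shut) to 1 (fully open). A call has 1 to 12 rows; each row shifts and turns the commanded pose from where the row before left it; what a row does not reach is not made up. Full scale, the value 1, is 0.05 m for a shift and 4 degrees for a turn. A row lasts 1/10 s, in which the tool goes at most 50 mm and 8.59 degrees, less where a joint would pass 70% of its speed; a pose out of reach is approached as far as the arm can. A call with a number of a shift or a turn outside -1 to 1 is refused whole. A call with a gripper value outside its range is refused whole. The fingers move at their own pace and stop on an object; "force" is the grip in N (left out, the last holds). Time passes only in rows, so rows that do not move let the fingers close. It gives the time, the measured TCP pose, the force, the opening and the grip force at its end, in the units of the state.
- bot.read_state(): the state, without advancing time (a new reading comes with each control period).
- bot.snapshot(name): name is "scene" or "top" or "wrist"; returns the picture (480x640x3 uint8, blue, green, red); there is no depth.
- bot.camera_info(name): a dict with "camera_matrix" (3x3 intrinsics, pixels), "k1" (the pictures are not rectified: a ray, as slopes to the right and down, at radius r is drawn at 1 + k1 r^2 times it, then the intrinsics apply), "world_from_camera" (4x4, takes a point from camera to world coordinates); the wrist camera has in their place "hand_eye" (4x4, takes a point from camera to tool coordinates, whose origin is the TCP and whose axes are the flange's). Camera axes: x right, y up, looking along -z (the intrinsics and any distortion apply to the point x, -y, -z); pixel columns grow to the right and rows downward; lengths in m; the calibration is good to about 2 mm. A picture is of the moment at which its call begins: read the wrist's pose just before it. camera_info takes no time and is no camera call.
- bot.sign_off(): hands the job in; it is judged then, once.
The state is a dict: "time": time; "joint_pos": joint angles; "qvel": joint speeds; "tau": joint torques, N m; "tcp_pos": TCP position; "tcp_rot": TCP orientation; "contact_force": force on the tool from outside, world axes, zero at the start; "moment": the same for the moment, N m; "opening": opening from 0.0 (shut) to 1.0 (fully open); "finger_force": force on a finger pad.
Only numpy, scipy, OpenCV 4.12 (cv2) and the standard library are available. Lean on these libraries where they do the work, as an engineer would, in place of code of your own. Each camera call takes 0.05 s, during which the arm holds its last target. There are 200 camera calls.

## Working session

There is one attempt and no reset: what is moved stays moved. The work goes in short steps, Python scripts to look and compute and a tool call to move; the robot and the scene stay as the last step left them, time stands still between calls to the robot, and variables do not carry over. Pictures are saved under pics/ and viewed, at most 10 in all, crops included, and the job is handed in when it is done.

Besides the shell and the picture viewer there is one more tool, called after ">>>" by a JSON object that holds its "name" and its "arguments". drive_tool: Moves the arm, as the interface text tells. Shift numbers are shares of 0.05 m and turn numbers shares of 4 degrees, none past 1 either way. Its arguments: {"type":"object","properties":{"deltas":{"type":"array"},"force":{"type":"number"}},"required":["deltas"]}

```bash
mkdir -p pics
cat > h.py <<'E'
import numpy as np, cv2
from station import bot
from scipy.spatial.transform import Rotation as R
def snap(name,fn):
    s=bot.read_state(); im=bot.snapshot(name); cv2.imwrite('pics/'+fn,im); return s,im
def wfc(name,s=None):
    c=bot.camera_info(name)
    if name!='wrist': return c,np.array(c['world_from_camera'])
    T=np.eye(4);T[:3,:3]=R.from_quat(s['tcp_rot']).as_matrix();T[:3,3]=s['tcp_pos']
    return c,T@np.array(c['hand_eye'])
def ray(name,uv,z,s=None):
    c,T=wfc(name,s);K=np.array(c['camera_matrix'])
    p=cv2.undistortPoints(np.array([[uv]],float),K,np.array([c['k1'],0,0,0.]))[0,0]
    d=T[:3,:3]@np.array([p[0],-p[1],-1]);o=T[:3,3]
    return o+d*(z-o[2])/d[2]
def proj(name,P,s=None):
    c,T=wfc(name,s);K=np.array(c['camera_matrix'])
    q=np.linalg.inv(T)@np.append(P,1);a=np.array([q[0],-q[1]])/-q[2]
    a=a*(1+c['k1']*(a@a));return K[:2,:2]@a+K[:2,2]
E
python3 - <<'E'
from h import *
s,a=snap('top','top.png');_,b=snap('scene','scene.png')
print(s)
for n in('top','scene'):print(wfc(n))
E
```

```text
{'time': 0.0, 'joint_pos': array([-1.32117204e+00,  2.17780458e-01,  1.61495862e+00, -1.30710884e-05,
        1.31131635e+00, -1.12204988e-01]), 'qvel': array([-1.08570335e-03,  6.46853577e-06,  3.85242546e-04,  3.05416728e-04,
       -8.25269720e-04,  2.10531373e-04]), 'tau': array([-2.81492248e-04, -3.96847272e+01, -3.03855157e+01, -2.11755073e-04,
        9.79964709e-03,  9.35481069e-06]), 'tcp_pos': array([ 0.22106295, -0.58377087,  0.25493911]), 'tcp_rot': array([ 9.83678485e-01,  1.79930881e-01, -9.08416626e-05, -1.22805171e-03]), 'contact_force': array([-0.48203393,  1.16372706, -0.1881028 ]), 'moment': array([ 0.00573087, -0.03807824,  0.01324598]), 'finger_force': 0.0, 'opening': 0.9993440005801657}
({'camera_matrix': array([[515.83713204,   0.        , 311.78531403],
       [  0.        , 515.83713204, 233.31479288],
       [  0.        ,   0.        ,   1.        ]]), 'k1': -0.13101318064874617, 'world_from_camera': array([[-0.00625221,  0.99892368, -0.04596083,  0.47162083],
       [-0.99974506, -0.00524693,  0.0219608 ,  0.01398288],
       [ 0.02169601,  0.04608642,  0.
[... 349 characters left out ...]
x': array([[498.1839775 ,   0.        , 324.10273066],
       [  0.        , 498.1839775 , 236.7606002 ],
       [  0.        ,   0.        ,   1.        ]]), 'k1': -0.11185599685933939, 'world_from_camera': array([[-0.80955609,  0.25716161, -0.52771852,  0.04113894],
       [-0.5867933 , -0.38067807,  0.71467323,  0.6707414 ],
       [-0.01710435,  0.88822976,  0.45908096,  0.5105208 ],
       [ 0.        ,  0.        ,  0.        ,  1.        ]])}, array([[-0.80955609,  0.25716161, -0.52771852,  0.04113894],
       [-0.5867933 , -0.38067807,  0.71467323,  0.6707414 ],
       [-0.01710435,  0.88822976,  0.45908096,  0.5105208 ],
       [ 0.        ,  0.        ,  0.        ,  1.        ]]))
```

View pics/top.png

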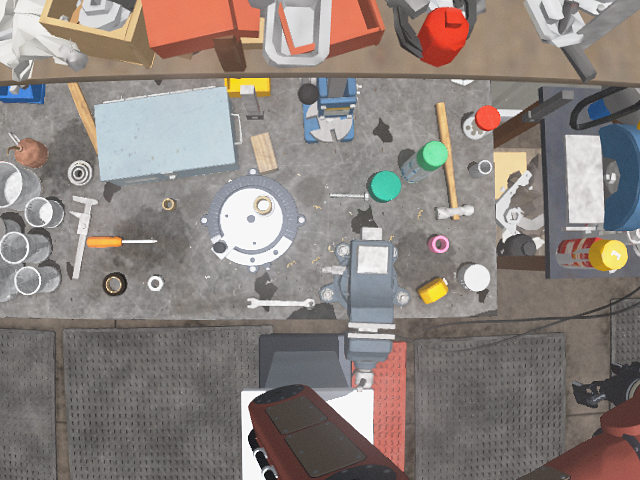

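View pics/scene.png

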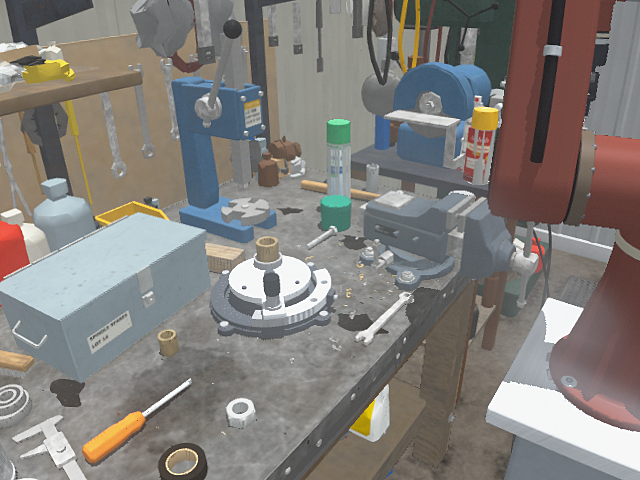

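The turntable is at about (251,220) in the top view. Its knob is near (219,247), on the robot-facing side, and the bush is at (263,205). I'll zoom in on both views.

Run:
```python
from h import *
a=cv2.imread('pics/top.png')[160:280,190:310];b=cv2.imread('pics/scene.png')[225:345,200:350]
cv2.imwrite('pics/c1.png',np.hstack([cv2.resize(a,(360,360),interpolation=cv2.INTER_CUBIC),cv2.resize(b,(440,360),interpolation=cv2.INTER_CUBIC)]))
print(ray('top',(250.5,219),.058),ray('top',(217.5,247),.107))
```

```text
[0.55984591 0.12876932 0.058     ] [0.49479432 0.19693195 0.107     ]
```

View pics/c1.png

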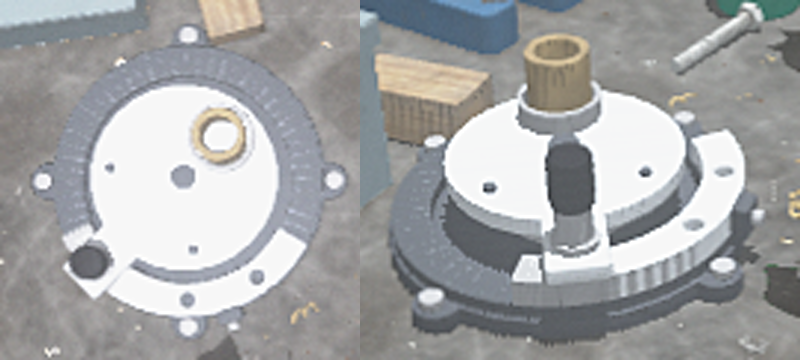

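Run:
```python
from h import *
c=ray('top',(250.6,219),.058);k=ray('top',(219.9,247),.107)
v=k-c;t0=np.arctan2(v[1],v[0]);print(c,k,np.hypot(*v[:2]),t0)
for u in((252.6,260),(275.7,252),(227,216),(253.9,243)):
    h=ray('top',u,.036)-c;print(u,np.hypot(*h[:2]),(np.arctan2(h[1],h[0])-t0)%6.283)
# refine with scene
print(proj('scene',k),proj('scene',c), 200+571/2.933-360/2.933)
```

```text
[0.55984463 0.12853892 0.058     ] [0.49477012 0.19161938 0.107     ] 0.09063021284419132 2.3717529683397425
(252.6, 260) 0.09439198789723949 0.7954848969321207
(275.7, 252) 0.09465669290092352 1.4090418972410346
(227, 216) 0.05831109754863694 5.32689698689863
(253.9, 243) 0.05493955473608814 0.8710677613004583
[272.76491511 275.24915461] [270.30194   272.3224112] 271.93999318104335
```

The picture shows the knob at 2.37 rad about the axis. The first hole is about 0.80 rad on from it and the second about 1.41, so they match the description. I'll move above the knob, turning the tool so the fingers close along the tangent.

>>> {"name": "drive_tool", "arguments": {"deltas": [[[0.19,0.54,0.1],[0,0,1],1],[[0.19,0.54,0.1],[0,0,1],1],[[0.19,0.54,0.1],[0,0,1],1],[[0.19,0.54,0.1],[0,0,1],1],[[0.19,0.54,0.1],[0,0,1],1],[[0.19,0.54,0.1],[0,0,1],1],[[0.19,0.54,0.1],[0,0,1],1],[[0.19,0.54,0.1],[0,0,1],1],[[0.19,0.54,0],[0,0,1],1],[[0.19,0.54,0],[0,0,1],1],[[0.19,0.54,0],[0,0,1],1],[[0.19,0.54,0],[0,0,1],1]]}}

```text
time: 1.3
tcp_pos: [0.3352, -0.2592, 0.2958]
tcp_rot: [0.825, 0.566, 0.0, -0.0]
contact_force: [0.7, -0.4, 0.1]
opening: 1.002
finger_force: 0.0
```

>>> {"name": "drive_tool", "arguments": {"deltas": [[[0.19,0.54,0],[0,0,1],1],[[0.19,0.54,0],[0,0,1],1],[[0.19,0.54,0],[0,0,1],1],[[0.19,0.54,0],[0,0,1],1],[[0.19,0.54,0],[0,0,1],1],[[0.19,0.54,0],[0,0,1],1],[[0.19,0.54,0],[0,0,1],1],[[0.19,0.54,0],[0,0,1],1],[[0.19,0.54,0],[0,0,1],1],[[0.19,0.54,0],[0,0,1],1],[[0.19,0.54,0],[0,0,1],1],[[0.19,0.54,0],[0,0,1],1]]}}

```text
time: 2.5
tcp_pos: [0.4491, 0.0647, 0.2958]
tcp_rot: [0.523, 0.852, -0.0, -0.0]
contact_force: [-0.0, 0.8, 0.2]
opening: 1.002
finger_force: 0.0
```

>>> {"name": "drive_tool", "arguments": {"deltas": [[[0.19,0.54,0],[0,0,1],1],[[0.19,0.54,0],[0,0,1],1],[[0.19,0.54,0],[0,0,1],1],[[0.19,0.54,0],[0,0,1],1],[[0,0,0],[0,0,0.6],1],[[0,0,0],[0,0,0],1],[[0,0,0],[0,0,0],1]]}}

```text
time: 3.2
tcp_pos: [0.4868, 0.1713, 0.2957]
tcp_rot: [0.382, 0.924, -0.0, -0.0]
contact_force: [0.0, -0.6, 0.5]
opening: 1.001
finger_force: 0.0
```

Run:
```python
from h import *
s,a=snap('wrist','w1.png')
print(s['time'],s['tcp_pos'],R.from_quat(s['tcp_rot']).as_matrix(),s['contact_force'],s['joint_pos'])
print(bot.camera_info('wrist'))
```

```text
3.2 [0.4868434  0.17127759 0.29572647] [[-7.08059874e-01  7.06151510e-01 -1.12282423e-03]
 [ 7.06152233e-01  7.08059910e-01 -4.33273341e-04]
 [ 4.89070201e-04 -1.09966831e-03 -9.99999276e-01]] [ 0.04930509 -0.56657423  0.5474923 ] [ 2.02343577e-01 -4.84753014e-02  1.82332727e+00 -2.02946631e-04
  1.36792768e+00 -5.84362754e-01]
{'camera_matrix': array([[400.27222064,   0.        , 317.47176743],
       [  0.        , 400.27222064, 237.68044458],
       [  0.        ,   0.        ,   1.        ]]), 'k1': -0.0030698120651957645, 'hand_eye': array([[-5.23900977e-05,  9.63836918e-01,  2.66492762e-01,
         6.64918689e-02],
       [ 9.99999865e-01, -8.72569812e-05,  5.12177477e-04,
        -6.29518168e-05],
       [ 5.16908915e-04,  2.66492753e-01, -9.63836784e-01,
        -1.18340017e-01],
       [ 0.00000000e+00,  0.00000000e+00,  0.00000000e+00,
         1.00000000e+00]])}
```

View pics/w1.png

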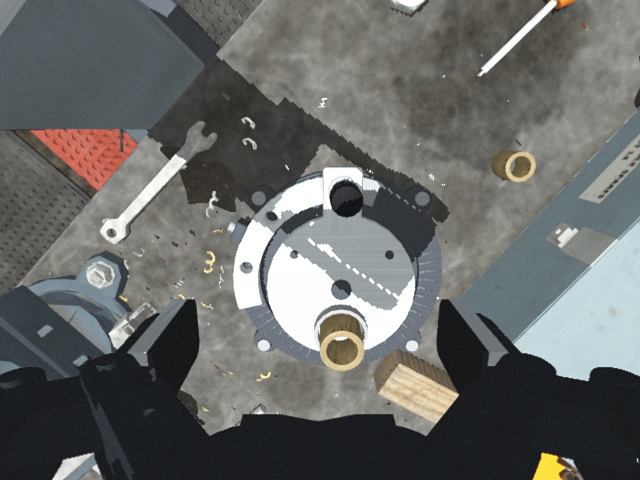

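The wrist view shows the knob at (346,198), the screw at (341,289), and the holes at (272,216) and (246,268). The bush is standing in its nest.

Run:
```python
from h import *
a=cv2.imread('pics/w1.png')
s=bot.read_state();print(wfc('wrist',s)[1][:3,3])
c=ray('wrist',(341,289),.058,s);print('c',c)
for z,u in((.107,(346,197)),(.107,(346,201))):
    k=ray('wrist',u,z,s);v=k-c;print('k',k,np.hypot(*v[:2]),np.arctan2(v[1],v[0]))
for u in((272,216),(246,268)):
    h=ray('wrist',u,.036,s)-c;print(np.hypot(*h[:2]),np.arctan2(h[1],h[0])%6.283)
for t in(2.33,2.37,2.4,2.43):
  P=c+.095*np.array([np.cos(t),np.sin(t),0])
  print(t,[proj('wrist',[P[0],P[1],z],s).round(1) for z in(.077,.107)])
g=cv2.cvtColor(a,cv2.COLOR_BGR2GRAY);print(g[170:224:3,324:370:3])
```

```text
[0.43989484 0.21804766 0.41426631]
c [0.56115987 0.12819616 0.058     ]
k [0.49212236 0.19658758 0.107     ] 0.0971780028554619 2.3608956386016313
k [0.4943833  0.19441491 0.107     ] 0.09404272221969817 2.3603887435217246
0.09409818602869752 3.1415410801261205
0.09508264176936966 3.7869331849434187
2.33 [array([347. , 193.6]), array([349.7, 199.8])]
2.37 [array([342.6, 193.6]), array([344.8, 199.8])]
2.4 [array([339.2, 193.7]), array([341.2, 199.9])]
2.43 [array([335.8, 193.9]), array([337.5, 200.1])]
[[251 255 255 255 255 255 255 255 255 255 255 255 161  68  52 123]
 [252 255 255 255 255 255 255 255 255 255 255 255 255  86  73  65]
 [254 255 255 255 255 230 233 229 254 255 255 255 255  98  82  59]
 [253 255 255 232 243 247 235 173 180 216 255 255 255 237 235 207]
 [252 255 255 247 153  56  21  43  41  60 174 238 255 237 236 237]
 [252 255 242 149  35  49  25  28  23  22  37 144 219 236 235 238]
 [252 255 248  26  27  47  65  63  58  58  42  26 160 237 237 244]
 [252 255 111  31  58  61  62  62  56  54  50  43  78 112 105 105]
 [252 255  51  42  64  59  57  55  52  53  42  54  37 109 110 110]
 [252 255  18  57  58  56  56  53  53  53  53  52  30  93 109 114]
 [253 255  58  55  56  58  54  50  49  35  25  27  21  83 110 106]
 [255 255 138  55  59  53  32  16  17  22  26  24  25  72 110 112]
 [255 255 255  48  52  31  16  16  22  19  15  25  27  55  53  62]
 [203 227 229  40  37  20  23  17  23  22  19  19  62  56  55  52]
 [155 162 167 163  24  18  16  15  22  18  14  54 154  57  54  51]
 [154 162 164 162 159  60  16  20  16  25  90 167 150  53  54  52]
 [164 159 163 163 157 160 161 157 164 160 162 162 159 134 111  60]
 [161 165 164 156 159 160 161 159 156 160 164 162 163 162 158 148]]
```

>>> {"name": "drive_tool", "arguments": {"deltas": [[[0.07,0.24,-0.4],[0,0,0],1],[[0.07,0.23,-0.6],[0,0,0],1],[[0,0,-0.6],[0,0,0],1],[[0,0,-0.6],[0,0,0],1],[[0,0,-0.5],[0,0,0],0.2],[[0,0,-0.4],[0,0,0],0.2],[[0,0,-0.4],[0,0,0],0.2],[[0,0,-0.37],[0,0,0],0.2],[[0,0,0],[0,0,0],0.0],[[0,0,0],[0,0,0],0.0]], "force": 30}}

```text
time: 4.25
tcp_pos: [0.4941, 0.1944, 0.1029]
tcp_rot: [0.382, 0.924, -0.0, -0.0]
contact_force: [0.2, -0.2, 0.8]
opening: 0.505
finger_force: 0.0
```

Run:
```python
from h import *
s,a=snap('wrist','w2.png');print(s)
```

```text
{'time': 4.25, 'joint_pos': array([ 2.42679661e-01,  2.07345094e-01,  1.94299962e+00,  7.94743946e-06,
        9.91879187e-01, -5.43828418e-01]), 'qvel': array([ 0.00349956, -0.01843218, -0.02330131,  0.00053938, -0.00528766,
       -0.00221515]), 'tau': array([-5.60117514e-04, -3.30917609e+01, -2.43022496e+01, -1.18199918e-03,
        5.46026300e-02,  1.86220524e-03]), 'tcp_pos': array([0.49414937, 0.19444599, 0.10286884]), 'tcp_rot': array([ 3.82172651e-01,  9.24090886e-01, -1.84499579e-04, -2.56106379e-04]), 'contact_force': array([ 0.24785354, -0.22147256,  0.77496693]), 'moment': array([ 0.01111386, -0.0318348 ,  0.00129543]), 'finger_force': 0.0, 'opening': 0.5050306171571094}
```

View pics/w2.png

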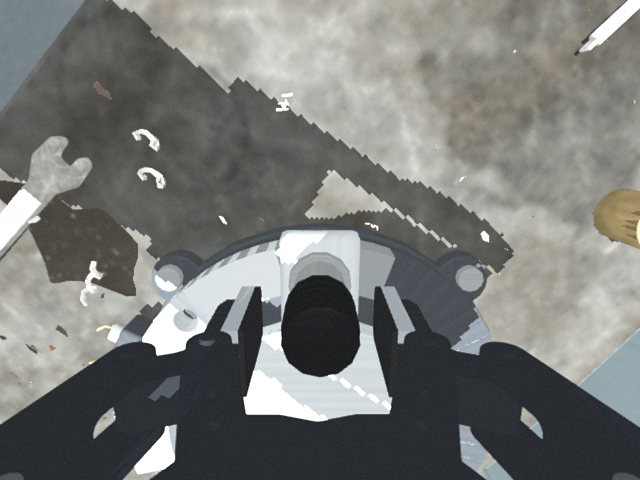

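The knob stands centred between the pads: 282–359 px, with the pads at 261 and 375. I'll close on it.

>>> {"name": "drive_tool", "arguments": {"deltas": [[[0,0,0],[0,0,0],-0.6],[[0,0,0],[0,0,0],-0.6],[[0,0,0],[0,0,0],-1],[[0,0,0],[0,0,0],-1],[[0,0,0],[0,0,0],-1],[[0,0,0],[0,0,0],-1]], "force": 40}}

```text
time: 4.9
tcp_pos: [0.4954, 0.1951, 0.1046]
tcp_rot: [0.382, 0.924, 0.001, 0.001]
contact_force: [-1.7, -1.1, 5.6]
opening: 0.288
finger_force: 39.6
```

>>> {"name": "drive_tool", "arguments": {"deltas": [[[0,0,0.06],[0,0,0],-1],[[0,0,0.1],[0,0,0],-1],[[0,0,0.1],[0,0,0],-1],[[0,0,0.1],[0,0,0],-1],[[0,0,0],[0,0,0],-1],[[0,0,0],[0,0,0],-1]]}}

```text
time: 5.5
tcp_pos: [0.4947, 0.1946, 0.1203]
tcp_rot: [0.381, 0.924, 0.0, 0.001]
contact_force: [6.1, -0.3, -8.2]
opening: 0.288
finger_force: 39.9
```

Run:
```python
from h import *
def rows(t,n,d):
    for i in range(n):
        a,b=t+i*d,t+(i+1)*d
        print(np.round(.095*np.array([np.cos(b)-np.cos(a),np.sin(b)-np.sin(a)])/.05,3),round(np.degrees(d)/4,3))
rows(2.362,10,.06);rows(2.962,6,.03)
```

```text
[-0.078 -0.083] 0.859
[-0.073 -0.088] 0.859
[-0.067 -0.092] 0.859
[-0.061 -0.096] 0.859
[-0.056 -0.1  ] 0.859
[-0.05  -0.103] 0.859
[-0.043 -0.105] 0.859
[-0.037 -0.108] 0.859
[-0.03 -0.11] 0.859
[-0.024 -0.111] 0.859
[-0.009 -0.056] 0.43
[-0.008 -0.056] 0.43
[-0.006 -0.057] 0.43
[-0.004 -0.057] 0.43
[-0.003 -0.057] 0.43
[-0.001 -0.057] 0.43
```

>>> {"name": "drive_tool", "arguments": {"deltas": [[[-0.078,-0.083,0],[0,0,0.86],-1],[[-0.073,-0.088,0],[0,0,0.86],-1],[[-0.067,-0.092,0],[0,0,0.86],-1],[[-0.061,-0.096,0],[0,0,0.86],-1],[[-0.056,-0.1,0],[0,0,0.86],-1],[[0,0,0],[0,0,0],-1]]}}

```text
time: 6.1
tcp_pos: [0.4778, 0.1715, 0.1203]
tcp_rot: [0.238, 0.971, 0.0, 0.001]
contact_force: [5.7, -1.4, -9.2]
opening: 0.291
finger_force: 39.9
```

>>> {"name": "drive_tool", "arguments": {"deltas": [[[-0.05,-0.103,0],[0,0,0.86],-1],[[-0.043,-0.105,0],[0,0,0.86],-1],[[-0.037,-0.108,0],[0,0,0.86],-1],[[-0.03,-0.11,0],[0,0,0.86],-1],[[-0.024,-0.111,0],[0,0,0.86],-1],[[0,0,0],[0,0,0],-1],[[0,0,0],[0,0,0],-1]]}}

```text
time: 6.8
tcp_pos: [0.4688, 0.1451, 0.1204]
tcp_rot: [0.091, 0.996, 0.0, 0.001]
contact_force: [6.3, -0.2, -8.9]
opening: 0.292
finger_force: 40.0
```

Run:
```python
from h import *
s,a=snap('wrist','w3.png');b=bot.snapshot('scene')
print(s['time'],s['tcp_pos'],s['contact_force'],s['joint_pos'])
w=cv2.resize(a[200:440,160:480],(400,300));sc=cv2.resize(b[225:345,195:355],(400,300),interpolation=cv2.INTER_CUBIC)
cv2.imwrite('pics/c3.png',np.hstack([w,sc]))
```

```text
6.8 [0.46884045 0.14509942 0.12040581] [ 6.31075897 -0.17158332 -8.87645675] [ 1.57119677e-01  9.73860186e-02  2.03018004e+00 -2.07826327e-04
  1.01203895e+00 -1.23152672e+00]
```

View pics/c3.png

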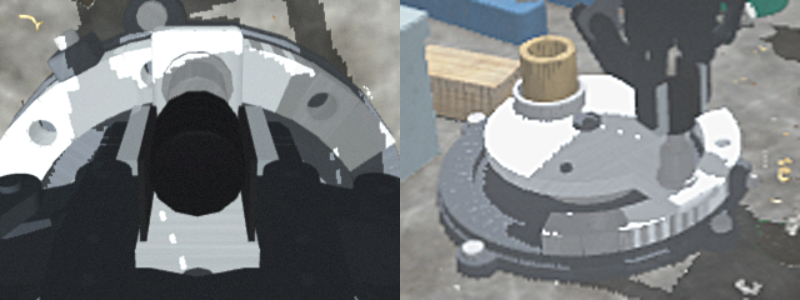

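The wrist view shows the next hole peeking out from under the left edge of the lug at crop (148,70). The wrong hole is at (42,132), the home hole at (318,102), and the bush is upright. I'll work out their angles.

Run:
```python
from h import *
s=bot.read_state()
for c in ([.5612,.1282],[.5605,.1284]):
  c=np.array(c);k=s['tcp_pos'][:2]-c;print('tcp',np.hypot(*k),np.arctan2(k[1],k[0])%6.283)
  for u in((318,102),(148,70),(42,132)):
    h=ray('wrist',(160+u[0]*.8,200+u[1]*.8),.036,s)[:2]-c;print(np.hypot(*h),np.arctan2(h[1],h[0])%6.283)
```

```text
tcp 0.09390932605581212 2.96019719153094
0.09516263966254515 2.3828292379536915
0.09670916851989156 3.182650552356801
0.0951210256225308 3.7705285590116056
tcp 0.09318475717971857 2.9609530766068266
0.09451765251725301 2.379269263208096
0.09601828243359027 3.1850323091896104
0.0946744687790321 3.7765873900255778
```

The next hole's centre is at about 3.155 rad (0.785 from home) and the pin is at 2.96. I'll go on to about 3.05, lower the pin almost to the ring, then loosen the fingers so the spring holds it there.

>>> {"name": "drive_tool", "arguments": {"deltas": [[[-0.009,-0.056,0],[0,0,0.43],-1],[[-0.008,-0.056,0],[0,0,0.43],-1],[[-0.006,-0.057,0],[0,0,0.43],-1],[[0,0,-0.03],[0,0,0],-1],[[0,0,-0.03],[0,0,0],-1],[[0,0,0],[0,0,0],-1]], "force": 20}}

```text
time: 7.5
tcp_pos: [0.4677, 0.1372, 0.1174]
tcp_rot: [0.046, 0.999, 0.001, 0.001]
contact_force: [5.2, -0.2, -7.3]
opening: 0.283
finger_force: 40.1
```

>>> {"name": "drive_tool", "arguments": {"deltas": [[[0,0,0],[0,0,0],-0.3],[[0,0,0],[0,0,0],-0.3],[[0,0,0],[0,0,0],-0.3],[[0,0,0],[0,0,0],-0.3]]}}

```text
time: 7.9
tcp_pos: [0.467, 0.1368, 0.1181]
tcp_rot: [0.046, 0.999, 0.0, -0.0]
contact_force: [-0.2, -0.2, -0.1]
opening: 0.352
finger_force: 0.0
```

Run:
```python
from h import *
s,a=snap('wrist','w4.png');print(s['tcp_pos'],s['contact_force'],s['opening'])
cv2.imwrite('pics/c4.png',cv2.resize(a[200:440,160:480],(480,360)))
```

```text
[0.46703257 0.13684178 0.11812009] [-0.16270053 -0.17884693 -0.05626669] 0.35169211279104673
```

View pics/c4.png

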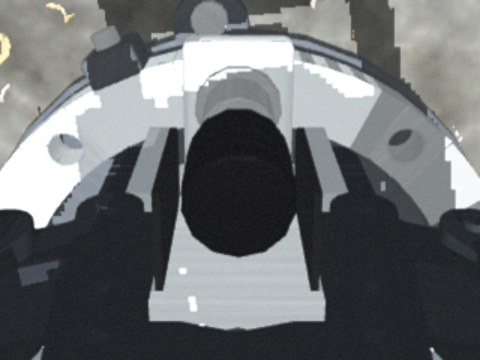

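The knob is free and centred between loose pads, with no force on the tool. The wrong hole is well off to the left, at (66,148). I'll nudge the stage with the trailing pad.

>>> {"name": "drive_tool", "arguments": {"deltas": [[[-0.002,-0.03,0],[0,0,0.2],-0.3],[[-0.002,-0.03,0],[0,0,0.2],-0.3],[[-0.002,-0.03,0],[0,0,0.2],-0.3],[[-0.001,-0.03,0],[0,0,0.2],-0.3],[[0,0,0],[0,0,0],-0.3]]}}

```text
time: 8.45
tcp_pos: [0.4669, 0.1319, 0.1178]
tcp_rot: [0.018, 1.0, 0.001, 0.0]
contact_force: [0.5, 4.9, -0.9]
opening: 0.351
finger_force: 2.3
```

>>> {"name": "drive_tool", "arguments": {"deltas": [[[-0.001,-0.02,0],[0,0,0.15],-0.3],[[-0.001,-0.02,0],[0,0,0.15],-0.3],[[0,-0.02,0],[0,0,0.15],-0.3],[[0,-0.02,0],[0,0,0.15],-0.3],[[0,0,0],[0,0,0],-0.3]]}}

```text
time: 8.95
tcp_pos: [0.4663, 0.1266, 0.1176]
tcp_rot: [-0.003, 1.0, -0.0, -0.001]
contact_force: [-1.8, 2.7, -0.4]
opening: 0.35
finger_force: 1.2
```

>>> {"name": "drive_tool", "arguments": {"deltas": [[[0,-0.012,0],[0,0,0.09],-0.3],[[0,-0.012,0],[0,0,0.09],-0.3],[[0,0,0],[0,0,0],-0.3]]}}

```text
time: 9.25
tcp_pos: [0.4663, 0.1253, 0.1176]
tcp_rot: [-0.009, 1.0, -0.0, -0.0]
contact_force: [-1.0, 1.7, -1.1]
opening: 0.351
finger_force: 1.1
```

>>> {"name": "drive_tool", "arguments": {"deltas": [[[0,-0.012,0],[0,0,0.09],-0.3],[[0,-0.008,0],[0,0,0.05],-0.3],[[0,0,0],[0,0,0],-0.3]]}}

```text
time: 9.55
tcp_pos: [0.4664, 0.1244, 0.1176]
tcp_rot: [-0.014, 1.0, -0.0, -0.0]
contact_force: [-1.7, 2.3, -1.0]
opening: 0.351
finger_force: 1.2
```

Run:
```python
from h import *
s,a=snap('wrist','w5.png');print(s['tcp_pos'],s['contact_force'],s['opening'])
cv2.imwrite('pics/c5.png',cv2.resize(a[200:440,160:480],(480,360)))
```

```text
[0.46635148 0.12439078 0.11760359] [-1.71310364  2.30485876 -1.0131197 ] 0.35119779120067474
```

View pics/c5.png

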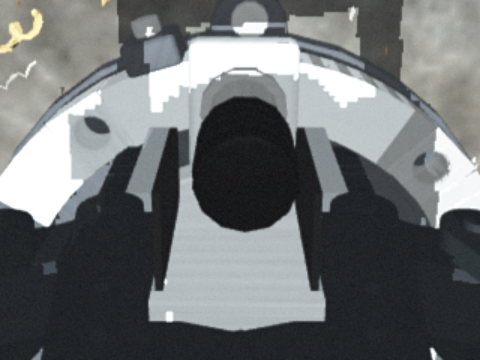

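The knob is lower in the view: its lower edge is at 232 px (257 before) and its width is 104 px (114 before). That matches about 12 mm of drop, so the pin went in with only about 2 N of push. I'll back off, open, rise and verify.

>>> {"name": "drive_tool", "arguments": {"deltas": [[[0,0.025,0],[0,0,0],-0.3],[[0,0.025,0],[0,0,0],-0.3],[[0,0,0],[0,0,0],0.0],[[0,0,0],[0,0,0],0.2],[[0,0,0],[0,0,0],0.2],[[0,0,0.3],[0,0,0],0.2],[[0,0,0.6],[0,0,0],0.2],[[0,0,0.8],[0,0,0],1],[[0,0,0.9],[0,0,0],1],[[0,0,0.9],[0,0,0],1],[[0,0,0],[0,0,0],1],[[0,0,0],[0,0,0],1]]}}

```text
time: 10.8
tcp_pos: [0.4676, 0.127, 0.2946]
tcp_rot: [-0.014, 1.0, 0.0, 0.002]
contact_force: [-0.0, 1.2, 0.4]
opening: 1.002
finger_force: 0.0
```

Run:
```python
from h import *
s,a=snap('wrist','w6.png');b=bot.snapshot('scene');print(s['time'],s['tcp_pos'],s['contact_force'])
cv2.imwrite('pics/c6.png',np.hstack([cv2.resize(a[120:420,160:480],(400,375)),cv2.resize(b[215:365,200:360],(400,375),interpolation=cv2.INTER_CUBIC)]))
for d in(.77,.785,.8):
  t=2.37+d;P=np.array([.5610,.1283])+.095*np.array([np.cos(t),np.sin(t)])
  for z in(.107,.119):print(d,z,proj('wrist',[*P,z],s).round(1),proj('scene',[*P,z]).round(1))
```

```text
10.8 [0.46759917 0.1270472  0.29455045] [-0.01864343  1.18499483  0.38555971]
0.77 0.107 [320.5 213.1] [312.3 263.5]
0.77 0.119 [320.5 216.5] [312.1 256.9]
0.785 0.107 [318.6 213.1] [312.9 263.1]
0.785 0.119 [318.6 216.4] [312.7 256.6]
0.8 0.107 [316.8 213.1] [313.4 262.7]
0.8 0.119 [316.7 216.4] [313.2 256.2]
```

View pics/c6.png

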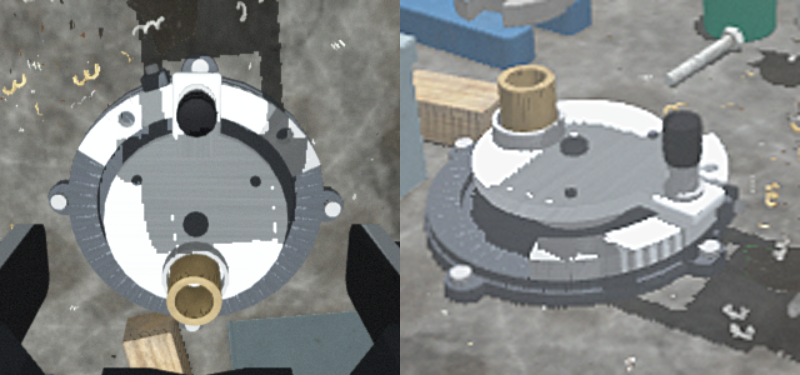

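The scene view has the knob's top at about (313.6,263), which matches a knob height of 0.107 (pin home) and not 0.119. The wrong hole is still free at (127,119), the bush stands in its nest, and the robot is clear.

```bash
python3 -c "
from station import bot
print(bot.sign_off())"
```

```text
the job is handed in; nothing more can be done
None
```

The turntable is at its next station, about 0.785 rad counter-clockwise from home: the pin dropped home with pushes under 5 N, the bush is still standing in its nest, and the job was handed in at about 11 s with the robot clear.

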